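# Lock the tube carrier's hold-down strap with its R-clip

## Task

Make the sample tubes in the carrier ready for transport: first swing the hinged strap all the way down over the stud. Then pull the R-clip up out of its parking block, lay it down flat on the table and let go of it, take it again, and push its straight leg through the stud's cross-hole until the bent leg has ridden over the stud and closed round its far side. Leave the other things on the table where they are.

Things in the scene. Friction and masses are not known exactly. Their poses are not given: they have to be found in the camera images.
- carrier: fixed tube carrier: aluminium base 104 (x) x 190 (y) x 12 mm, origin at its underside's centre. Three tubes lie on it along x (tops 35 mm up) at y -9 to +53 mm. A round steel stud, 20 mm thick, stands at x 0, y -60 mm, top 71 mm up. The strap's hinge pin lies along x at y +80, z 38 mm. Its -x side faces the robot, yaw within 0.35 rad
- stud_hole (a point): centre of the stud's cross-hole, on the stud's axis, 54 mm above the table; the hole runs right through along the carrier's x axis, about 10 mm wide and 9 mm high, its rims rounded. The point has the carrier's axes. The clip may go in from either end, most easily from the front (-x). The clip hangs a little loose in it. Fixed
- strap (a joint): hinge angle of the steel strap, rad: 0 is flat down (a stop), with the stud through the window in its free end; up to 1.5 as the free end rises. It stays where it is left (friction 0.08 N m, 1 N at the pad). The strap is 30 mm wide (44 at the window), 4 mm thick, 165 mm long from hinge to free end; flat, its top is 40 mm above the table
- strap_pad (a point): point on the strap's upper face where it may be pushed down, 90 mm from the hinge pin; it moves with the strap and has its axes: -y towards the free end, z out of the upper face
- block: fixed plastic parking block, 45 (x) x 60 (y) x 60 mm high on a 61 x 76 x 4 mm foot, origin at its underside's centre. A slot 9 (x) x 26 (y) mm opens in its top, floor 8 mm above the table. At the start the clip stands in it, legs down, the clip's y along the block's y, and must rise 55 mm to come free. Yaw within 0.4 rad
- clip: loose R-clip of 6 mm steel wire, 97 mm long, 55 g. Origin: centre of its eye, in the wire's mid-plane; 89 mm above the table at the start (x down), about 5 mm lying flat. x: along the straight leg to its tip; y: from straight to bent leg; z: across the flat. The eye is 32 mm long (x), 33 mm wide (y) over the 9 mm thick plastic sleeves on its parallel sides: grasp it across them. Either face may be up
- clip_seat (a point): point on the straight leg's axis, at x 44, y -12 mm of the clip (clip's axes), that sits in the middle of the cross-hole when the clip is home. The bent leg may pass on either side of the stud. It springs open about 2 mm to pass; the push is hardest, about 4 to 10 N, when the seat is still 10 mm short, then the clip draws home
- clip_tip (a point): centre of the straight leg's round end, at x 78, y -12 mm of the clip, 34 mm ahead of the seat; the leg ends 3 mm farther on
- bent_leg (a joint): spring opening of the clip's bent leg, rad: 0 at rest, about 0.04 while it rides over the stud. The bent leg starts at x 10, y +12 mm of the clip, bulges round the seat and flares at its end, x 67, y +4 mm
- thermometer: bystander: white infrared thermometer lying on the table, 33 x 146 x 34 mm, origin at the centre of its underside; leave it alone
- label_roll: bystander: roll of labels, 62 x 72 x 72 mm, origin at the centre of its underside; leave it alone
- plaster_box: bystander: carton, 60 x 98 x 41 mm, origin at the centre of its underside; leave it alone
- pen_red: bystander: ball pen lying near the table's front edge, 12 x 137 x 15 mm, origin at the centre of its underside; leave it alone
- usb_stick: bystander: usb stick lying on the table, 18 x 51 x 8 mm, origin at the centre of its underside; leave it alone

How it is judged:
On the way, in this order (a step that is already met when the one before it is completed fails the run):
1. the strap is flat down over the stud (value of joint strap below 0.06 rad), for 0.2 s.
2. the clip lies flat on the table, let go (height (world z) of each of clip, clip_tip below 0.012 m and contact force between the fingers and clip below 0.1 N and linear speed of clip below 0.03 m/s), for 0.1 s.
3. the straight leg enters the cross-hole (distance between clip_tip and stud_hole below 0.009 m and angle between the x axis of clip and the x axis of stud_hole, either way round below 0.25 rad).
At the end, for the whole second after the job is handed in: The strap is flat down (under 0.06 rad), the clip is at rest with its straight leg through the cross-hole: its seat point within 6 mm of the hole's centre, its straight leg within 0.25 rad of the hole's direction, and its bent leg sprung back round the stud (under 0.03 rad) (value of joint strap below 0.06 rad and distance between clip_seat and stud_hole below 0.006 m and angle between the x axis of clip and the x axis of stud_hole, either way round below 0.25 rad and value of joint bent_leg below 0.03 rad and linear speed of clip below 0.02 m/s); the robot touches nothing.
It fails at once if a bystander is moved more than 30 mm (distance of any of thermometer, label_roll, plaster_box, pen_red, usb_stick from where it was at the start of the episode above 0.03 m).
It also fails if it takes over 72 s, if anything falls off the work surface, if the arm or the gripper's body presses on something with over 40 N, if the wrist force passes 120 N, or if a joint passes its speed limit or range.

## Robot

A 6-joint arm with a two-finger parallel gripper is mounted at the origin on a cart in front of the work surface, level with it; the furniture and walls round the work are solid. World frame = base frame: x ahead of the robot, y to its left, z up, the work surface at z = 0. Lengths are in m, angles in rad, forces in N, time in s.
With the tool pointing down it reaches from about 0.25 to 0.775 m from the base axis. Payload 4 kg.
Tool frame: the origin (TCP) lies at the centre of the arm's flange, where the gripper is bolted on; the fingertips stand 199 mm ahead of it and the grasp point (between the pads) lies 180 mm ahead of it (robot.tcp_to_tips is the z of the fingertips in the tool frame, in m); z points along the fingers, y is the line along which they close (so a half turn about z gives the same grasp; the last joint's range is limited). The gripper opens to 94 mm and grips with 3 to 60 N. Pads are 16 mm wide; open, the fingers measure 119 mm over their backs; the gripper's body (75 mm by 177 mm) begins 78 mm behind the grasp point.
Start: joints at [1.215, 0.087, 1.371, -0, 1.684, -0.103], TCP at [0.138, 0.533, 0.405] pointing down, gripper open.
Joint ranges: [-3.1, 3.1], [-0.76, 2.03], [0.27, 2.55], [-1.08, 4.22], [0.17, 2.65], [-2.57, 2.57]. Speed limits (rad/s): [2.79, 2.79, 3.14, 3.14, 3.14, 3.14].

## Interface

Orientations are given as [roll, pitch, yaw] about the fixed x, y, z axes, in that order (R = Rz(yaw) Ry(pitch) Rx(roll)).
In Python, from bench import robot gives the robot as it stands.
- The arm moves only by the tool play_rows, never from a script. Its arguments are lists of equal length, an entry for each row: "translation": the shift along the tool's x, y, z scaled (see below), a list of three; "twist": the turn, a rotation vector about the tool's x, y, z scaled (see below), a list of three; "gripper": the opening, from -1 (shut) to 1 (fully open). A call has 1 to 8 rows; each row shifts and turns the commanded pose from where the row before left it, along the tool's axes as they then stand; what a row does not reach is not made up. The controller multiplies each number of a shift by 0.04 m and each number of a turn by 0.1 rad. A row lasts 1/10 s, in which the tool goes at most 50 mm and 8.59 degrees, less where a joint would pass 70% of its speed; a pose out of reach is approached as far as the arm can. A call with a number of a shift or a turn outside -1 to 1 is refused whole. A call with a gripper value outside its range is refused whole. The fingers move at their own pace and stop on an object; the grip force is fixed at half the most. Time passes only in rows, so rows that do not move let the fingers close. It gives the time, the measured TCP pose, the force, the opening and the grip force at its end, in the units of the state.
- robot.get_obs(): the state, without advancing time (a new reading comes with each control period).
- robot.snapshot(name): name is "side" or "top"; returns the picture (400x640x3 uint8, red, green, blue); there is no depth.
- robot.camera_model(name): a dict with "camera_matrix" (3x3 intrinsics, pixels), "rvec" (rotation vector, rad) and "tvec" (3), from world to camera coordinates, as OpenCV has them. Camera axes: x right, y down, z forward; pixel columns grow to the right and rows downward; lengths in m; the calibration is good to about 2 mm. A picture is of the moment at which its call begins. camera_model takes no time and is no camera call.
- robot.close_job(): hands the job in; it is judged then, once.
Trained networks look in the newest picture that a camera, given by its name, has taken for a name from the list of things; names that differ only in an ending like _2 or _b are one class to them, and where a whole thing is asked for, a point or a joint stands for the part that bears it (a point fixed in the world has none). Each returns a list of dicts, best first, with "score" (0 to 1); they miss things now and then, are a little off and sometimes report something else, mostly with a low value. They report only what shows in the picture. A call takes as long as a camera call.
- robot.recognise(name, camera): "centre" ([x, y, z] in m, in world coordinates, good to about 4 mm: the middle of the surface that is visible of it).
- robot.spot_point(name, camera): "centre" ([x, y, z] in m, in world coordinates, good to about 4 mm: a listed point, or the origin of a listed thing).
The state is a dict: "time": time; "joint_positions": joint angles; "qvel": joint speeds; "joint_torque": joint torques, N m; "tool_pos": TCP position; "ee_rot": TCP orientation; "wrist_force": force on the tool from outside, world axes, zero at the start; "wrist_torque": the same for the moment, N m; "width": finger opening in m; "finger_force": force on a finger pad.
Only numpy, scipy, OpenCV 4.12 (cv2) and the standard library are available. Lean on these libraries where they do the work, as an engineer would, in place of code of your own. Each camera call takes 0.05 s, during which the arm holds its last target. There are 200 camera calls.

## Working session

There is one attempt and no reset: what is moved stays moved. The work goes in short steps, Python scripts to look and compute and a tool call to move; the robot and the scene stay as the last step left them, time stands still between calls to the robot, and variables do not carry over. Pictures are saved under pics/ and viewed, at most 10 in all, crops included, and the job is handed in when it is done.

Besides the shell and the picture viewer there is one more tool, called after "Call:" as name(argument=value, ...) on one line, values as JSON. play_rows: Moves the arm, as the interface text tells. Its arguments: {"type":"object","properties":{"translation":{"type":"array","items":{"type":"array","items":{"type":"number","minimum":-1,"maximum":1}}},"twist":{"type":"array","items":{"type":"array","items":{"type":"number","minimum":-1,"maximum":1}}},"gripper":{"type":"array","items":{"type":"number"}}},"required":["translation","twist","gripper"]}

```bash
ls; mkdir -p pics; python3 - <<'E'
from bench import robot
import cv2,numpy as np
for c in("top","side"):
    im=robot.snapshot(c); cv2.imwrite(f"pics/{c}0.png",im[:,:,::-1])
    for n in("stud_hole","strap_pad","clip","clip_tip","clip_seat","block","carrier"):
        r=robot.spot_point(n,c); print(c,n,[(np.round(d["centre"],4).tolist(),round(d["score"],2)) for d in r[:2]])
    m=robot.camera_model(c);print(m)
o=robot.get_obs();print(o)
E
```

```text
pics
top stud_hole [([0.5503, 0.1737, 0.0513], 0.93), ([0.5215, 0.2589, 0.1097], 0.69)]
top strap_pad [([0.5215, 0.2573, 0.1073], 0.83)]
top clip [([0.5402, -0.2077, 0.0824], 0.55)]
top clip_tip []
top clip_seat [([0.5384, -0.2215, 0.0453], 0.57)]
top block [([0.7223, -0.1597, 0.0031], 0.67), ([0.5423, -0.217, -0.0002], 0.65)]
top carrier [([0.5285, 0.2299, 0.0022], 0.76)]
{'camera_matrix': array([[428.01484805,   0.        , 314.1666557 ],
       [  0.        , 428.01484805, 203.99963683],
       [  0.        ,   0.        ,   1.        ]]), 'rvec': array([ 2.14282103, -2.10900462,  0.2173867 ]), 'tvec': array([-0.02709279,  0.54069464,  0.98749784])}
side stud_hole [([0.5458, 0.1719, 0.0504], 0.82)]
side strap_pad [([0.5231, 0.2591, 0.113], 0.72), ([0.7165, -0.283, -0.0006], 0.6)]
side clip [([0.5397, -0.2056, 0.0873], 0.45)]
side clip_tip []
side clip_seat [([0.5346, -0.2179, 0.0489], 0.5)]
side block [([0.5377, -0.2145, 0.0006], 0.82)]
side carrier [([0.5333, 0.2314, 0.0009], 0.67)]
{'camera_matrix': array([[468.71700014,   0.        , 311.78611061],
       [  0.        , 468.717
[... 175 characters left out ...]
24852881])}
{'time': 0.8, 'joint_positions': array([ 1.21490327e+00,  8.71390997e-02,  1.37066307e+00,  1.89673518e-05,
        1.68359423e+00, -1.03127806e-01]), 'qvel': array([-0.0008638 , -0.00038422,  0.0008352 ,  0.0001861 , -0.00016458,
       -0.00119651]), 'joint_torque': array([ 1.32613413e-04, -3.39989626e+01, -3.02577531e+01,  7.17279268e-02,
        2.34060630e-02, -5.88510318e-06]), 'tool_pos': array([0.13755937, 0.53251281, 0.40475795]), 'ee_rot': array([3.14139551e+00, 1.45672639e-06, 2.88882954e+00]), 'wrist_force': array([-0.00505012,  0.39004443, -0.29125555]), 'wrist_torque': array([ 0.03614433,  0.04910448, -0.02169386]), 'finger_force': 0.0, 'width': 0.09408282410022778}
```

View pics/top0.png

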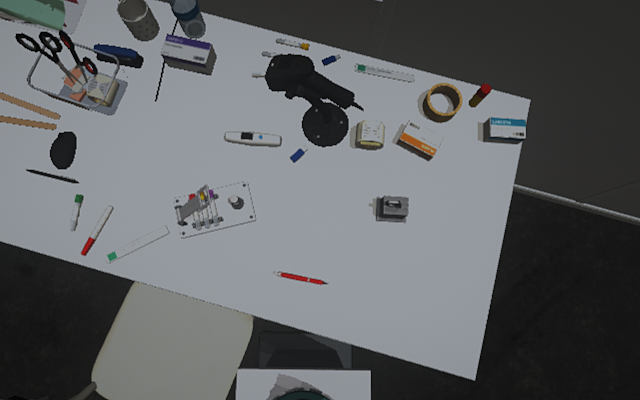

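View pics/side0.png

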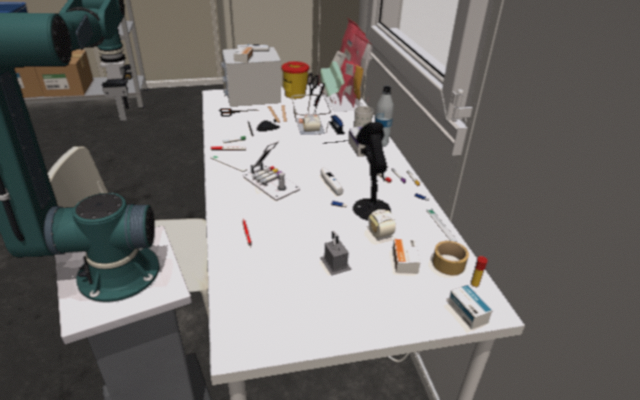

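The overviews show the carrier at (215,208) and the block at (392,208) in the top view. There is also a tall lamp at about (310,100) to stay clear of. I'll zoom in to get the yaw angles.

```bash
cat > h.py <<'E'
import cv2,numpy as np
from bench import robot
def ray(cam,px,z):
    m=robot.camera_model(cam);R=cv2.Rodrigues(m["rvec"])[0];t=m["tvec"]
    c=-R.T@t;d=R.T@np.linalg.inv(m["camera_matrix"])@[px[0],px[1],1.]
    return c+d*(z-c[2])/d[2]
def proj(cam,P):
    m=robot.camera_model(cam);return cv2.projectPoints(np.float64(P).reshape(-1,1,3),m["rvec"],m["tvec"],m["camera_matrix"],None)[0][:,0]
E
python3 - <<'E'
import cv2,numpy as np
a=cv2.imread("pics/top0.png")
c=cv2.resize(a[170:250,165:265],None,fx=5,fy=5,interpolation=cv2.INTER_CUBIC)
b=cv2.resize(a[180:240,360:420],(300,300),interpolation=cv2.INTER_CUBIC)
o=np.zeros((400,800,3),np.uint8);o[:,:500]=c;o[:300,500:]=np.clip(b*1.8,0,255);cv2.imwrite("pics/crop1.png",o)
E
```

```text
(no output)
```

View pics/crop1.png

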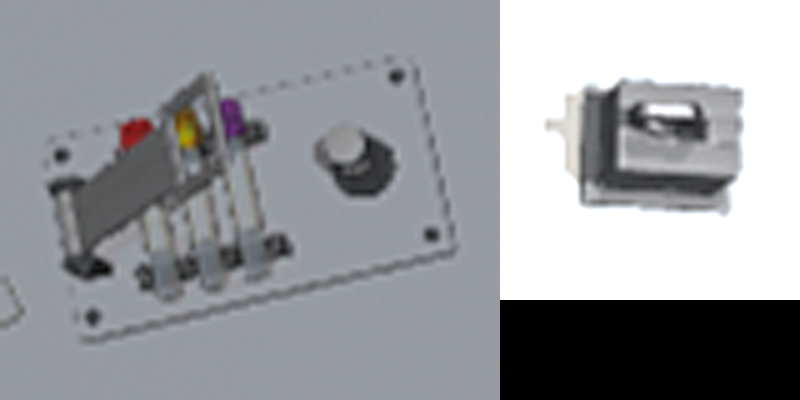

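The carrier's corner holes are at crop (62,156), (397,75), (432,234) and (92,317). The stud top is at (347,143). The block's top face spans (615,82) to (740,178).

```bash
python3 - <<'E'
from h import *
C=[ray("top",(165+x/5,170+y/5),.012) for x,y in((62,156),(397,75),(432,234),(92,317))]
C=np.array(C);c=C.mean(0);d=(C[1]+C[2]-C[0]-C[3]);d2=(C[0]+C[1]-C[2]-C[3])
print("carrier",c,"yaw -y",np.arctan2(d[0],-d[1]),"yaw x",np.arctan2(d2[1],d2[0]))
print("stud",ray("top",(165+347/5,170+143/5),.071))
yaw=np.arctan2(d[0],-d[1]);s,co=np.sin(yaw),np.cos(yaw)
print("stud pred",c[:2]+.06*np.array([s,-co]))
B=np.array([ray("top",(360+(x-500)/5,180+y/5),.06) for x,y in((617,82),(742,86),(738,178),(613,172))])
d=B[1]+B[2]-B[0]-B[3];print("block",B.mean(0),np.arctan2(d[0],-d[1]),np.linalg.norm(d)/2)
# eye
E=np.array([ray("top",(360+(x-500)/5,180+y/5),.089) for x,y in((632,122),(708,128),(670,120))]);print(E)
E
```

```text
carrier [0.53189989 0.23170185 0.012     ] yaw -y 0.26231006342944646 yaw x 0.2538020328158544
stud [0.54724072 0.17206699 0.071     ]
stud pred [0.54745863 0.17375424]
block [ 0.53834188 -0.21487472  0.06      ] -0.0234191233724387 0.06048650184329298
[[ 0.53586492 -0.18760212  0.089     ]
 [ 0.53361098 -0.22329674  0.089     ]
 [ 0.53712942 -0.20550024  0.089     ]]
```

```bash
cat >> h.py <<'E'
from scipy.spatial.transform import Rotation as Ro
def plan(grasp,yaw,tilt=0,ext=.180):
    """rows to bring the point ext ahead of the flange to `grasp`; tilt>0 = fingers out along -tool x (yaw frame). Turn first, then shift."""
    o=robot.get_obs();R0=Ro.from_euler("xyz",o["ee_rot"])
    R1=Ro.from_euler("xyz",[np.pi,0,yaw])*Ro.from_rotvec([0,-tilt,0])
    p=np.array(grasp)-R1.apply([0,0,ext])
    rv=(R0.inv()*R1).as_rotvec()
    print("pos",o["tool_pos"].round(4),"rot",o["ee_rot"].round(3),"tip@ext",(o["tool_pos"]+R0.apply([0,0,ext])).round(4))
    print("TWIST units",(rv/.1).round(2),"then SHIFT units",(R1.inv().apply(p-o["tool_pos"])/.04).round(3),"F",o["wrist_force"].round(1),"w",round(o["width"],4),"q",o["joint_positions"].round(2),"t",round(o["time"],2))
E
python3 -c "
from h import *
plan([.528,.246,.145],np.pi,ext=.199)
for n in ['thermometer','label_roll','usb_stick','pen_red','plaster_box']:
  print(n,[ (np.round(d['centre'],3).tolist(),round(d['score'],2)) for d in robot.spot_point(n,'top')[:2]])
"
```

```text
pos [0.1376 0.5325 0.4048] rot [3.141 0.    2.889] tip@ext [0.1376 0.5326 0.2058]
TWIST units [ 0.    0.   -2.53] then SHIFT units [-9.761 -7.163  1.519] F [-0.   0.4 -0.3] w 0.0941 q [ 1.21  0.09  1.37  0.    1.68 -0.1 ] t 0.8
thermometer [([0.717, 0.146, 0.0], 0.73)]
label_roll [([0.723, -0.161, 0.004], 0.93), ([0.682, 0.022, -0.0], 0.51)]
usb_stick [([0.686, 0.025, -0.0], 0.7)]
pen_red [([0.365, 0.013, 0.0], 0.62)]
plaster_box [([0.722, -0.288, -0.002], 0.63)]
```

Call:
play_rows(translation=[[0, 0, 0], [0, 0, 0], [0, 0, 0], [-0.8, -0.6, 0], [-0.8, -0.6, 0], [-0.8, -0.6, 0], [-0.8, -0.6, 0], [-0.8, -0.6, 0]], twist=[[0, 0, -0.85], [0, 0, -0.85], [0, 0, -0.83], [0, 0, 0], [0, 0, 0], [0, 0, 0], [0, 0, 0], [0, 0, 0]], gripper=[-1, -1, -1, -1, -1, -1, -1, -1])

```text
time: 1.85
tool_pos: [0.2986, 0.4114, 0.4048]
ee_rot: [3.141, 0.0, -3.141]
wrist_force: [0.4, -0.3, -0.3]
width: 0.0333
finger_force: 0.0
```

Call:
play_rows(translation=[[-0.8, -0.6, 0], [-0.8, -0.6, 0], [-0.8, -0.6, 0], [-0.8, -0.6, 0], [-0.8, -0.6, 0], [-0.8, -0.6, 0], [-0.6, -0.4, 0], [0, 0, 0.3]], twist=[[0, 0, 0], [0, 0, 0], [0, 0, 0], [0, 0, 0], [0, 0, 0], [0, 0, 0], [0, 0, 0], [0, 0, 0]], gripper=[-1, -1, -1, -1, -1, -1, -1, -1])

```text
time: 2.65
tool_pos: [0.5164, 0.2504, 0.3937]
ee_rot: [3.141, 0.004, 3.137]
wrist_force: [-0.4, 0.4, 0.5]
width: 0.0003
finger_force: 0.0
```

```bash
python3 -c "
from h import *
plan([.528,.246,.041],np.pi,ext=.199)"
```

```text
pos [0.5164 0.2504 0.3937] rot [3.141 0.004 3.137] tip@ext [0.5171 0.2505 0.1947]
TWIST units [ 0.    0.04 -0.05] then SHIFT units [-0.291 -0.11   3.842] F [-0.4  0.4  0.5] w 0.0003 q [ 0.35  0.14  1.33 -0.    1.66 -1.21] t 2.65
```

Call:
play_rows(translation=[[-0.15, -0.1, 0.5], [0, 0, 0.5], [0, 0, 0.5], [0, 0, 0.5], [0, 0, 0.5], [0, 0, 0.5], [0, 0, 0.4], [0, 0, 0.3]], twist=[[0, 0, 0], [0, 0, 0], [0, 0, 0], [0, 0, 0], [0, 0, 0], [0, 0, 0], [0, 0, 0], [0, 0, 0]], gripper=[-1, -1, -1, -1, -1, -1, -1, -1])

```text
time: 3.45
tool_pos: [0.5185, 0.2491, 0.2432]
ee_rot: [-3.141, -0.002, -3.14]
wrist_force: [0.3, -0.2, 0.2]
width: 0.0003
finger_force: 0.4
```

Call:
play_rows(translation=[[0, 0, 0.1], [0, 0, 0], [0, 0, 0]], twist=[[0, 0, 0], [0, 0, 0], [0, 0, 0]], gripper=[-1, -1, -1])

```text
time: 3.75
tool_pos: [0.5197, 0.2489, 0.2412]
ee_rot: [3.141, 0.001, -3.141]
wrist_force: [0.9, -0.4, -0.5]
width: 0.0004
finger_force: 0.0
```

```bash
python3 -c "
from h import *
plan([.528,.246,.041],np.pi,ext=.199)
robot.snapshot('side');print(robot.spot_point('strap_pad','side')[:2])"
```

```text
pos [0.5197 0.2489 0.2412] rot [ 3.141e+00  1.000e-03 -3.141e+00] tip@ext [0.5199 0.2491 0.0422]
TWIST units [0.01 0.01 0.01] then SHIFT units [-0.209 -0.073  0.03 ] F [ 0.9 -0.4 -0.5] w 0.0004 q [ 0.35  0.23  1.54  0.    1.37 -1.22] t 3.75
[{'centre': [0.5348, 0.2225, 0.0392], 'score': 0.67}, {'centre': [0.5336, -0.219, 0.0459], 'score': 0.33}]
```

Call:
play_rows(translation=[[0, 0, 0.05], [0, 0, 0.03], [0, 0, 0.02], [0, 0, 0], [0, 0, 0]], twist=[[0, 0, 0], [0, 0, 0], [0, 0, 0], [0, 0, 0], [0, 0, 0]], gripper=[-1, -1, -1, -1, -1])

```text
time: 4.35
tool_pos: [0.5199, 0.2487, 0.2393]
ee_rot: [3.141, 0.002, -3.141]
wrist_force: [-2.9, -1.7, 9.0]
width: 0.0006
finger_force: 4.6
```

Call:
play_rows(translation=[[0, 0, -0.8], [0, 0, -0.9], [0, 0, -0.9], [0, 0, -0.9], [0, -0.8, -0.5], [0, -0.9, 0], [0, -0.9, 0], [0, -0.9, 0]], twist=[[0, 0, 0], [0, 0, 0], [0, 0, 0], [0, 0, 0], [0, 0, 0], [0, 0, 0], [0, 0, 0], [0, 0, 0]], gripper=[-1, -1, -1, -1, -1, -1, -1, -1])

```text
time: 5.15
tool_pos: [0.5194, 0.1074, 0.3971]
ee_rot: [3.141, 0.001, -3.141]
wrist_force: [0.7, -0.7, 0.6]
width: 0.0002
finger_force: 0.0
```

Call:
play_rows(translation=[[0, -0.9, 0], [0, -0.9, 0], [0, -0.9, 0], [0, -0.9, 0], [0, -0.9, 0], [0, -0.9, 0], [0, -0.9, 0], [0, -0.5, 0]], twist=[[0, 0, 0], [0, 0, 0], [0, 0, 0], [0, 0, 0], [0, 0, 0], [0, 0, 0], [0, 0, 0], [0, 0, 0]], gripper=[1, 1, 1, 1, 1, 1, 1, 1])

```text
time: 5.95
tool_pos: [0.5194, -0.1659, 0.3965]
ee_rot: [-3.141, 0.0, 3.139]
wrist_force: [0.3, 0.4, 0.0]
width: 0.0607
finger_force: 0.0
```

```bash
python3 -c "
from h import *
plan([.538,-.207,.087],np.pi)
for c in ('side','top'):
  im=robot.snapshot(c);cv2.imwrite('pics/%s1.png'%c,im[:,:,::-1])
  for n in ('strap_pad','clip','block'):
    print(c,n,[(np.round(d['centre'],4).tolist(),round(d['score'],2)) for d in robot.spot_point(n,c)[:2]],[(np.round(d['centre'],4).tolist(),round(d['score'],2)) for d in robot.recognise(n,c)[:2]])
"
```

```text
pos [ 0.5194 -0.1659  0.3965] rot [-3.141  0.     3.139] tip@ext [ 0.5194 -0.166   0.2165]
TWIST units [-0.01  0.   -0.02] then SHIFT units [-0.465 -1.027  3.238] F [0.3 0.4 0. ] w 0.0607 q [-0.41  0.08  1.4  -0.    1.67 -1.98] t 5.95
side strap_pad [([0.5348, 0.2224, 0.0413], 0.7), ([0.5342, -0.2208, 0.0486], 0.56)] [([0.5257, 0.2378, 0.0375], 0.6)]
side clip [([0.5344, -0.2038, 0.0895], 0.63)] [([0.5343, -0.2099, 0.0829], 0.61)]
side block [([0.5414, -0.2157, 0.0017], 0.73)] [([0.528, -0.2382, 0.0376], 0.76)]
top strap_pad [([0.5311, 0.2227, 0.0384], 0.75)] [([0.5255, 0.2385, 0.0404], 0.58)]
top clip [([0.5375, -0.2059, 0.0842], 0.56)] []
top block [] [([0.521, -0.2054, 0.0465], 0.57)]
```

Call:
play_rows(translation=[[-0.47, -0.5, 0.2], [0, -0.5, 0.4], [0, 0, 0.6], [0, 0, 0.6], [0, 0, 0.6], [0, 0, 0.5], [0, 0, 0.34], [0, 0, 0]], twist=[[0, 0, 0], [0, 0, 0], [0, 0, 0], [0, 0, 0], [0, 0, 0], [0, 0, 0], [0, 0, 0], [0, 0, 0]], gripper=[1, 1, 1, 1, 1, 1, 1, 1])

```text
time: 7.45
tool_pos: [0.5379, -0.203, 0.2646]
ee_rot: [3.139, -0.004, -3.141]
wrist_force: [-0.2, -0.4, 0.4]
width: 0.094
finger_force: 0.0
```

```bash
python3 -c "
from h import *
plan([.538,-.206,.087],np.pi)
im=robot.snapshot('side');p=proj('side',[.54,-.21,.08])[0].astype(int)
t=robot.snapshot('top');q=proj('top',[.54,-.21,.08])[0].astype(int)
f=lambda a,p:cv2.resize(a[p[1]-40:p[1]+40,p[0]-40:p[0]+40,::-1],(400,400),interpolation=cv2.INTER_CUBIC)
cv2.imwrite('pics/g.png',np.clip(np.hstack([f(im,p),f(t,q)])*1.5,0,255))
print([(np.round(d['centre'],4).tolist(),round(d['score'],2)) for d in robot.spot_point('clip','side')[:2]])
"
```

```text
pos [ 0.5379 -0.203   0.2646] rot [ 3.139 -0.004 -3.141] tip@ext [ 0.5371 -0.2026  0.0846]
TWIST units [ 0.02 -0.04  0.  ] then SHIFT units [-0.002 -0.074 -0.061] F [-0.2 -0.4  0.4] w 0.094 q [-0.46  0.21  1.51  0.    1.42 -2.03] t 7.45
[([0.5386, -0.2081, 0.0866], 0.44), ([0.7263, -0.1551, 0.0022], 0.4)][ WARN:0@10.384] global loadsave.cpp:1063 imwrite_ Unsupported depth image for selected encoder is fallbacked to CV_8U.
```

View pics/g.png

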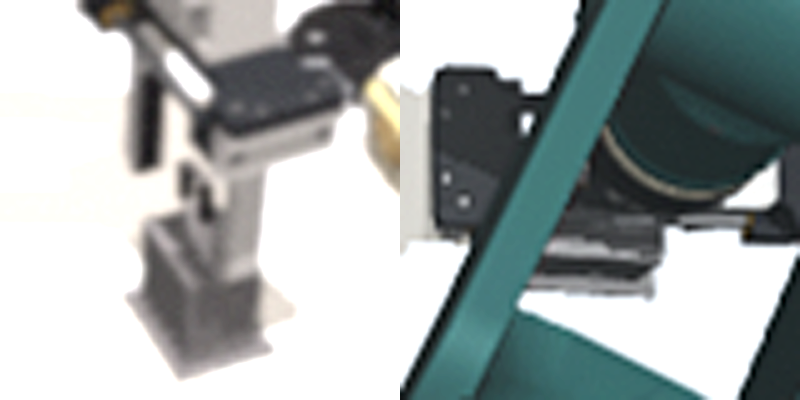

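The side crop shows the open fingers straddling the eye, which is at about crop (200,190). I'll close and lift.

Call:
play_rows(translation=[[0, -0.08, -0.04], [0, 0, 0], [0, 0, 0], [0, 0, 0], [0, 0, 0], [0, 0, 0], [0, 0, 0], [0, 0, 0]], twist=[[0, 0, 0], [0, 0, 0], [0, 0, 0], [0, 0, 0], [0, 0, 0], [0, 0, 0], [0, 0, 0], [0, 0, 0]], gripper=[-1, -1, -1, -1, -1, -1, -1, -1])

```text
time: 8.4
tool_pos: [0.5385, -0.2065, 0.2686]
ee_rot: [3.141, -0.0, -3.141]
wrist_force: [-0.4, -1.3, -0.1]
width: 0.0334
finger_force: 7.8
```

Call:
play_rows(translation=[[0, 0, -0.1], [0, 0, -0.3], [0, 0, -0.4], [0, 0, -0.4], [0, 0, -0.4], [0, 0, -0.4], [0, 0, -0.5], [0, 0, -0.5]], twist=[[0, 0, 0], [0, 0, 0], [0, 0, 0], [0, 0, 0], [0, 0, 0], [0, 0, 0], [0, 0, 0], [0, 0, 0]], gripper=[-1, -1, -1, -1, -1, -1, -1, -1])

```text
time: 9.2
tool_pos: [0.5384, -0.2065, 0.3904]
ee_rot: [-3.141, 0.001, -3.141]
wrist_force: [0.3, 0.2, -1.0]
width: 0.032
finger_force: 30.0
```

Call:
play_rows(translation=[[0, 0.8, 0], [0, 0.8, 0], [0, 0.8, 0], [0, 0.8, 0], [0, 0.7, 0], [0, 0, 0], [0, 0, 0], [0, 0, 0]], twist=[[0, 0, 0], [0, 0, 0], [0, 0, 0], [0, 0, 0], [0, 0, 0], [0, -0.6, 0], [0, -0.8, 0], [0, -0.8, 0]], gripper=[-1, -1, -1, -1, -1, -1, -1, -1])

```text
time: 10.0
tool_pos: [0.5385, -0.0501, 0.3899]
ee_rot: [-3.141, 0.224, -3.14]
wrist_force: [-0.5, -0.4, -0.1]
width: 0.032
finger_force: 30.0
```

Call:
play_rows(translation=[[0.5, 0, 0], [0.5, 0, 0], [0.5, 0, 0], [0.5, 0, 0], [0.5, 0, 0], [0.5, 0, 0], [0.5, 0, 0], [0.5, 0, 0]], twist=[[0, -0.9, 0], [0, -0.9, 0], [0, -0.9, 0], [0, -0.9, 0], [0, -0.9, 0], [0, -0.9, 0], [0, -0.9, 0], [0, -0.9, 0]], gripper=[-1, -1, -1, -1, -1, -1, -1, -1])

```text
time: 10.8
tool_pos: [0.403, -0.0505, 0.3098]
ee_rot: [-3.139, 0.946, -3.139]
wrist_force: [0.7, 1.4, -1.8]
width: 0.032
finger_force: 30.0
```

```bash
python3 -c "
from h import *
plan([.53,-.05,.065],np.pi,.96)
robot.snapshot('side')
for n in ('clip','clip_tip'): print(n,[(np.round(d['centre'],4).tolist(),round(d['score'],2)) for d in robot.spot_point(n,'side')[:2]])
"
```

```text
pos [ 0.403  -0.0505  0.3098] rot [-3.139  0.946 -3.139] tip@ext [ 0.5489 -0.0505  0.2044]
TWIST units [-0.   -0.14  0.01] then SHIFT units [3.192 0.012 1.611] F [ 0.7  1.4 -1.8] w 0.032 q [-0.38 -0.48  2.16  0.54  0.63 -2.25] t 10.8
clip [([0.5508, -0.054, 0.204], 0.36), ([0.579, -0.0683, 0.1809], 0.27)]
clip_tip [([0.6126, -0.068, 0.1604], 0.64)]
```

Call:
play_rows(translation=[[0.64, 0, 0.32], [0.64, 0, 0.32], [0.64, 0, 0.32], [0.64, 0, 0.32], [0.64, 0, 0.32], [0.15, 0, 0.1], [0.1, 0, 0.07], [0, 0, 0]], twist=[[0, -0.14, 0], [0, 0, 0], [0, 0, 0], [0, 0, 0], [0, 0, 0], [0, 0, 0], [0, 0, 0], [0, 0, 0]], gripper=[-1, -1, -1, -1, -1, -1, -1, -1])

```text
time: 11.75
tool_pos: [0.3843, -0.0297, 0.1777]
ee_rot: [-3.125, 0.929, 3.132]
wrist_force: [-0.6, 0.7, -0.7]
width: 0.0324
finger_force: 30.0
```

```bash
python3 -c "
from h import *
plan([.53,-.05,.050],np.pi,.96)
im=robot.snapshot('side')
for n in ('clip','clip_tip'): print(n,[(np.round(d['centre'],4).tolist(),round(d['score'],2)) for d in robot.spot_point(n,'side')[:2]])
p=proj('side',[.53,-.05,.05])[0].astype(int)
cv2.imwrite('pics/lay.png',cv2.resize(im[p[1]-60:p[1]+60,p[0]-80:p[0]+80,::-1],None,fx=5,fy=5,interpolation=cv2.INTER_CUBIC))
"
```

```text
pos [ 0.3843 -0.0297  0.1777] rot [-3.125  0.929  3.132] tip@ext [ 0.5285 -0.0341  0.07  ]
TWIST units [-0.25 -0.31 -0.06] then SHIFT units [ 0.527 -0.507  0.315] F [-0.6  0.7 -0.7] w 0.0324 q [-0.31 -0.34  2.36  0.83  0.31 -2.56] t 11.75
clip [([0.528, -0.0345, 0.0702], 0.55)]
clip_tip [([0.5899, -0.0545, 0.0261], 0.62), ([0.7156, 0.1435, 0.0017], 0.42)]
```

View pics/lay.png

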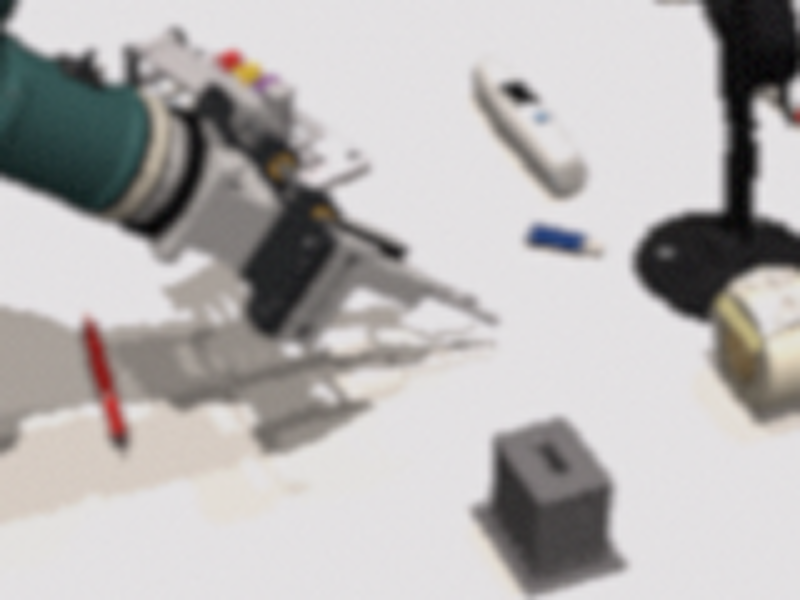

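The picture shows the clip held tilted with its tip near crop (490,340), low over free table. The wrist is close to the limits of joints 5 and 6, so I'll turn the tilt plane into the arm's own plane.

```bash
python3 -c "
from h import *
plan([.53,-.06,.07],2.9,.88)"
```

```text
pos [ 0.3839 -0.03    0.1776] rot [-3.125  0.93   3.131] tip@ext [ 0.528  -0.0346  0.07  ]
TWIST units [1.65 0.51 1.42] then SHIFT units [-0.301  0.146  0.087] F [ 0.8 -0.5 -0.7] w 0.0322 q [-0.32 -0.34  2.36  0.83  0.31 -2.57] t 11.9
```

Call:
play_rows(translation=[[0, 0, -0.2], [0, 0, -0.1], [0, 0, 0], [0, 0, 0], [0, 0, 0], [0, 0, 0]], twist=[[0.1, 0.5, 0.1], [0.4, 0, 0.35], [0.4, 0, 0.35], [0.4, 0, 0.35], [0.35, 0, 0.3], [0, 0, 0]], gripper=[-1, -1, -1, -1, -1, -1])

```text
time: 12.5
tool_pos: [0.374, -0.0292, 0.1842]
ee_rot: [-3.136, 0.881, 2.907]
wrist_force: [0.1, 0.5, -0.5]
width: 0.0322
finger_force: 30.0
```

```bash
python3 -c "
from h import *
plan([.53,-.06,.056],2.9,.88)"
```

```text
pos [ 0.374  -0.0292  0.1842] rot [-3.136  0.881  2.907] tip@ext [ 0.5088 -0.0625  0.0696]
TWIST units [-0.    0.01  0.05] then SHIFT units [-0.059  0.185  0.603] F [ 0.1  0.5 -0.5] w 0.0322 q [-0.22 -0.38  2.35 -0.05  0.29 -1.52] t 12.5
```

Call:
play_rows(translation=[[0, 0, 0.2], [0, 0, 0.2], [0, 0, 0.15], [0, 0, 0], [0, 0, 0]], twist=[[0, 0, 0], [0, 0, 0], [0, 0, 0], [0, 0, 0], [0, 0, 0]], gripper=[-1, -1, -1, -1, -1])

```text
time: 13.0
tool_pos: [0.3901, -0.0334, 0.1693]
ee_rot: [-3.137, 0.879, 2.905]
wrist_force: [0.2, -0.0, -0.2]
width: 0.0323
finger_force: 30.0
```

```bash
python3 -c "
from h import *
plan([.53,-.06,.052],2.9,.88)
robot.snapshot('side')
for n in ('clip','clip_tip'): print(n,[(np.round(d['centre'],4).tolist(),round(d['score'],2)) for d in robot.spot_point(n,'side')[:2]])"
```

```text
pos [ 0.3901 -0.0334  0.1693] rot [-3.137  0.879  2.905] tip@ext [ 0.5247 -0.0667  0.0544]
TWIST units [-0.   -0.01  0.03] then SHIFT units [-0.004  0.192  0.108] F [ 0.2 -0.  -0.2] w 0.0323 q [-0.23 -0.29  2.33 -0.06  0.22 -1.51] t 13.0
clip [([0.5237, -0.0685, 0.0517], 0.55)]
clip_tip [([0.5836, -0.099, 0.0059], 0.46), ([0.7193, 0.1425, 0.0013], 0.41)]
```

Call:
play_rows(translation=[[0, 0, 0], [0, 0, 0], [0, 0, 0], [0, 0, 0], [0, 0, 0], [0, 0, 0], [0, 0, 0], [0, 0, 0]], twist=[[0, 0, 0], [0, 0, 0], [0, 0, 0], [0, 0, 0], [0, 0, 0], [0, 0, 0], [0, 0, 0], [0, 0, 0]], gripper=[1, 1, 1, 1, 1, 1, 1, 1])

```text
time: 13.95
tool_pos: [0.3901, -0.0333, 0.1692]
ee_rot: [-3.138, 0.879, 2.905]
wrist_force: [0.7, 0.7, -0.2]
width: 0.092
finger_force: 0.0
```

Call:
play_rows(translation=[[0, 0, -0.5], [0, 0, -0.8], [0, 0, -0.8], [0, 0, -0.8], [0, 0, -0.8], [0, 0, -0.8], [0, 0, 0], [0, 0, 0]], twist=[[0, 0, 0], [0, 0, 0], [0, 0, 0], [0, 0.8, 0], [0, 0.8, 0], [0, 0.8, 0], [0, 0.8, 0], [0, 0.8, 0]], gripper=[1, 1, 1, 1, 1, 1, 1, 1])

```text
time: 14.75
tool_pos: [0.2892, 0.0029, 0.2886]
ee_rot: [-3.132, 0.464, 2.902]
wrist_force: [0.2, 0.1, -0.9]
width: 0.094
finger_force: 0.0
```

```bash
python3 -c "
from h import *
plan([.50,-.06,.2],2.9,0)
f=lambda a,p:cv2.resize(a[p[1]-40:p[1]+40,p[0]-40:p[0]+40,::-1],(400,400),interpolation=cv2.INTER_CUBIC)
A=[]
for c in('side','top'):
  im=robot.snapshot(c);p=proj(c,[.55,-.08,.0])[0].astype(int);print(p);A.append(f(im,p))
  for n in ('clip','clip_tip','clip_seat'): print(n,[(np.round(d['centre'],4).tolist(),round(d['score'],2)) for d in robot.spot_point(n,c)[:2]])
cv2.imwrite('pics/flat.png',np.hstack(A))"
```

```text
pos [0.2892 0.0029 0.2886] rot [-3.132  0.464  2.902] tip@ext [ 0.367  -0.018   0.1276]
TWIST units [-0.09  4.64 -0.  ] then SHIFT units [-5.493 -0.265 -2.285] F [ 0.2  0.1 -0.9] w 0.094 q [-0.16 -0.69  2.21 -0.05  1.16 -1.48] t 14.75
[316 234]
clip [([0.5031, -0.0597, 0.0047], 0.71)]
clip_tip [([0.5751, -0.0998, 0.0049], 0.44)]
clip_seat [([0.5377, -0.0869, 0.0051], 0.53)]
[338 204]
clip [([0.5036, -0.0655, 0.0021], 0.79)]
clip_tip [([0.5737, -0.0963, 0.0047], 0.66), ([0.7195, -0.2886, -0.0025], 0.6)]
clip_seat [([0.5437, -0.0882, 0.0039], 0.66)]
```

View pics/flat.png

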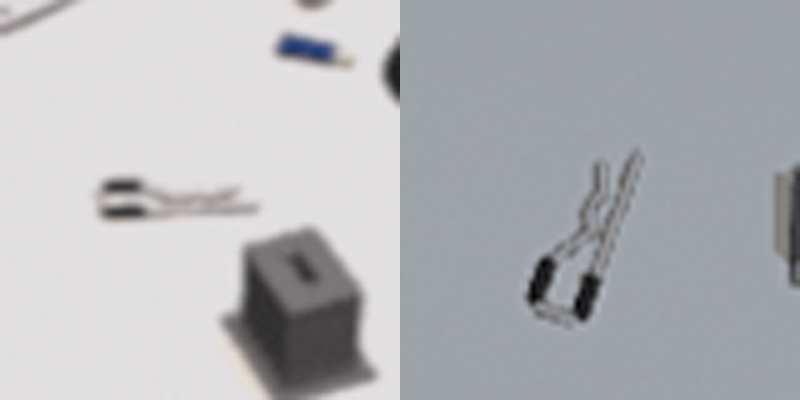

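The clip lies flat. In the top crop the sleeves are at (541,281) and (588,298), and the straight leg's tip is at (637,155).

```bash
python3 -c "
from h import *
g=lambda x,y,z=.005: ray('top',(298+(x-400)/5,164+y/5),z)
a,b,t,r=g(541,281),g(588,298),g(637,155),g(598,275)
print('eye',(a+b)/2,'sep',np.linalg.norm(a-b),'ang from sleeves',np.arctan2(*(b-a)[:2])); d=t-b
print('leg ang',np.arctan2(d[1],d[0]),np.linalg.norm(d),t)
yaw=np.pi-.30
plan([.504,-.062,.09],yaw,0)"
```

```text
eye [ 0.5049741  -0.06185699  0.005     ] sep 0.0251806261784508 ang from sleeves -2.806906750929966
leg ang -0.3211109641685953 0.07818211541734128 [ 0.57502439 -0.09842463  0.005     ]
pos [0.2889 0.0026 0.2869] rot [-3.131  0.464  2.901] tip@ext [ 0.3667 -0.0183  0.1259]
TWIST units [0.04 4.64 0.56] then SHIFT units [-5.616  0.046  0.421] F [-0.5  0.7 -0.3] w 0.0942 q [-0.16 -0.69  2.21 -0.05  1.16 -1.48] t 15.15
```

Call:
play_rows(translation=[[0, 0, 0], [0, 0, 0], [0, 0, 0], [0, 0, 0], [0, 0, 0], [0, 0, 0], [-0.5, 0, 0], [-0.7, 0, 0]], twist=[[0, 0.77, 0.12], [0, 0.77, 0.12], [0, 0.77, 0.12], [0, 0.77, 0.12], [0, 0.77, 0.12], [0, 0.77, 0.12], [0, 0, 0], [0, 0, 0]], gripper=[1, 1, 1, 1, 1, 1, 1, 1])

```text
time: 15.95
tool_pos: [0.3349, -0.0123, 0.2872]
ee_rot: [3.134, 0.003, 2.827]
wrist_force: [0.3, 0.0, 0.3]
width: 0.0941
finger_force: 0.0
```

Call:
play_rows(translation=[[-0.8, 0, 0], [-0.8, 0, 0], [-0.8, 0, 0], [-0.8, 0, 0], [-0.8, 0, 0], [-0.4, 0, 0], [0, 0, 0], [0, 0, 0]], twist=[[0, 0, 0], [0, 0, 0], [0, 0, 0], [0, 0, 0], [0, 0, 0], [0, 0, 0], [0, 0, 0], [0, 0, 0]], gripper=[1, 1, 1, 1, 1, 1, 1, 1])

```text
time: 16.75
tool_pos: [0.5017, -0.0665, 0.2872]
ee_rot: [3.134, 0.0, 2.827]
wrist_force: [0.5, 0.0, -0.2]
width: 0.094
finger_force: 0.0
```

```bash
python3 -c "
from h import *
plan([.5043,-.062,.0015],np.pi-.32,0,.199)"
```

```text
pos [ 0.5017 -0.0665  0.2872] rot [3.134 0.    2.827] tip@ext [ 0.5023 -0.0652  0.0882]
TWIST units [0.07 0.   0.06] then SHIFT units [-0.025  0.128  2.167] F [ 0.5  0.  -0.2] w 0.094 q [-0.25  0.04  1.65  0.01  1.44 -1.5 ] t 16.75
```

Call:
play_rows(translation=[[-0.03, 0.13, 0.2], [0, 0, 0.5], [0, 0, 0.5], [0, 0, 0.5], [0, 0, 0.3], [0, 0, 0.12], [0, 0, 0], [0, 0, 0]], twist=[[0.07, 0, 0.06], [0, 0, 0], [0, 0, 0], [0, 0, 0], [0, 0, 0], [0, 0, 0], [0, 0, 0], [0, 0, 0]], gripper=[0.3, 0.3, 0.3, 0.3, 0.3, 0.3, 0.3, 0.3])

```text
time: 17.55
tool_pos: [0.5053, -0.062, 0.2038]
ee_rot: [3.141, 0.003, 2.821]
wrist_force: [0.6, 0.2, 0.2]
width: 0.0613
finger_force: 0.0
```

```bash
python3 -c "
from h import *
plan([.5043,-.062,.0015],np.pi-.32,0,.199)
robot.snapshot('side')
for n in ('clip','clip_tip'): print(n,[(np.round(d['centre'],4).tolist(),round(d['score'],2)) for d in robot.spot_point(n,'side')[:2]])"
```

```text
pos [ 0.5053 -0.062   0.2038] rot [3.141e+00 3.000e-03 2.821e+00] tip@ext [ 0.506  -0.0621  0.0048]
TWIST units [ 0.01  0.03 -0.  ] then SHIFT units [ 0.025 -0.008  0.082] F [0.6 0.2 0.2] w 0.0613 q [-0.23  0.13  1.74  0.    1.27 -1.48] t 17.55
clip [([0.5056, -0.0596, 0.0026], 0.69)]
clip_tip [([0.5794, -0.1, 0.0052], 0.54)]
```

Tips are at 4.8 mm. I'll go 3 mm lower and grip.

Call:
play_rows(translation=[[0.02, 0, 0.08], [0, 0, 0], [0, 0, 0], [0, 0, 0], [0, 0, 0], [0, 0, 0], [0, 0, 0], [0, 0, 0]], twist=[[0, 0, 0], [0, 0, 0], [0, 0, 0], [0, 0, 0], [0, 0, 0], [0, 0, 0], [0, 0, 0], [0, 0, 0]], gripper=[0.3, 0.3, -1, -1, -1, -1, -1, -1])

```text
time: 18.5
tool_pos: [0.5043, -0.0618, 0.1997]
ee_rot: [3.141, 0.002, 2.821]
wrist_force: [-0.1, -0.1, -0.0]
width: 0.0317
finger_force: 30.0
```

Call:
play_rows(translation=[[0, 0, -0.2], [0, 0, -0.5], [0, 0, -0.6], [0, 0, -0.6], [0, 0, -0.6], [0, 0, 0], [0, 0, 0], [0, 0, 0]], twist=[[0, 0, 0], [0, 0, 0], [0, 0, 0], [0, 0, 0], [0, 0, 0], [0, 0, -0.8], [0, 0, -0.8], [0, 0, -0.8]], gripper=[-1, -1, -1, -1, -1, -1, -1, -1])

```text
time: 19.3
tool_pos: [0.5041, -0.0618, 0.3006]
ee_rot: [-3.141, 0.003, 3.065]
wrist_force: [-0.3, -0.5, -0.5]
width: 0.0319
finger_force: 30.0
```

```bash
python3 -c "
from h import *
o=robot.get_obs()
for c in('side','top'):
  robot.snapshot(c)
  for n in ('clip','clip_tip'): print(n,[(np.round(d['centre'],4).tolist(),round(d['score'],2)) for d in robot.spot_point(n,c)[:2]])
plan([.40,.14,.15],np.pi+.258,0,.199)"
```

```text
clip [([0.5019, -0.0639, 0.1047], 0.69)]
clip_tip [([0.5822, -0.0804, 0.104], 0.53), ([0.5371, -0.2165, -0.002], 0.21)]
clip [([0.5056, -0.0682, 0.1035], 0.4)]
clip_tip []
pos [ 0.5041 -0.0618  0.2998] rot [3.142e+00 2.000e-03 3.060e+00] tip@ext [ 0.5044 -0.0618  0.1008]
TWIST units [-0.    0.02 -3.4 ] then SHIFT units [ 1.229  5.541 -1.231] F [ 1.   1.1 -0.5] w 0.032 q [-0.23  0.04  1.63  0.    1.47 -1.72] t 19.6
```

Call:
play_rows(translation=[[0, 0, 0], [0, 0, 0], [0, 0, 0], [0, 0, 0], [0, 0, 0], [0.25, 0.65, 0], [0.25, 0.7, 0], [0.25, 0.7, 0]], twist=[[0, 0, -0.68], [0, 0, -0.68], [0, 0, -0.68], [0, 0, -0.68], [0, 0, -0.68], [0, 0, 0], [0, 0, 0], [0, 0, 0]], gripper=[-1, -1, -1, -1, -1, -1, -1, -1])

```text
time: 20.4
tool_pos: [0.4535, 0.0103, 0.2995]
ee_rot: [-3.141, 0.001, -2.884]
wrist_force: [-0.2, 0.5, -0.4]
width: 0.0319
finger_force: 30.0
```

```bash
python3 -c "
from h import *
plan([.4448,.1583,.08],np.pi+.258,0,.199)"
```

```text
pos [0.4535 0.0103 0.2995] rot [-3.141e+00  1.000e-03 -2.884e+00] tip@ext [0.4538 0.0103 0.1005]
TWIST units [-0.    0.01 -0.  ] then SHIFT units [-0.733  3.632  0.512] F [-0.2  0.5 -0.4] w 0.0319 q [-0.1  -0.08  1.75  0.    1.47 -1.93] t 20.4
```

Call:
play_rows(translation=[[-0.12, 0.7, 0], [-0.12, 0.7, 0], [-0.12, 0.7, 0], [-0.12, 0.7, 0], [-0.12, 0.6, 0], [-0.1, 0.2, 0], [0, 0, 0.2], [0, 0, 0.2]], twist=[[0, 0, 0], [0, 0, 0], [0, 0, 0], [0, 0, 0], [0, 0, 0], [0, 0, 0], [0, 0, 0], [0, 0, 0]], gripper=[-1, -1, -1, -1, -1, -1, -1, -1])

```text
time: 21.2
tool_pos: [0.4444, 0.1556, 0.2829]
ee_rot: [-3.14, 0.001, -2.882]
wrist_force: [-0.3, -0.1, 0.1]
width: 0.0322
finger_force: 30.0
```

```bash
python3 -c "
from h import *
plan([.4448,.1583,.05],np.pi+.258,0,.199)
D={}
for c in('side','top'):
  for k in range(3):
    robot.snapshot(c)
    for n in ('clip_tip','clip','stud_hole','clip_seat','carrier'):
      r=robot.spot_point(n,c)
      if r: D.setdefault((c,n),[]).append(r[0]['centre'])
for k,v in D.items(): print(k,len(v),np.round(v,4).tolist())"
```

```text
pos [0.4444 0.1556 0.2829] rot [-3.140e+00  1.000e-03 -2.882e+00] tip@ext [0.4447 0.1554 0.0839]
TWIST units [-0.01  0.01  0.01] then SHIFT units [-0.027  0.063  0.848] F [-0.3 -0.1  0.1] w 0.0322 q [ 0.22 -0.03  1.74 -0.    1.43 -1.61] t 21.2
('side', 'clip_tip') 3 [[0.5232, 0.1653, 0.0877], [0.5246, 0.1631, 0.0874], [0.5248, 0.1651, 0.0881]]
('side', 'clip') 3 [[0.7175, 0.1432, 0.0013], [0.4452, 0.1546, 0.0866], [0.4425, 0.1577, 0.09]]
('side', 'stud_hole') 3 [[0.549, 0.1721, 0.052], [0.5461, 0.1713, 0.0513], [0.5478, 0.1742, 0.0518]]
('side', 'clip_seat') 2 [[0.5402, -0.2144, 0.0018], [0.4849, 0.156, 0.0892]]
('side', 'carrier') 3 [[0.5343, 0.2287, 0.0032], [0.5295, 0.2329, 0.0026], [0.5346, 0.2293, 0.0021]]
('top', 'stud_hole') 3 [[0.5465, 0.1728, 0.0497], [0.5471, 0.1733, 0.0506], [0.5491, 0.1751, 0.0525]]
('top', 'clip_seat') 1 [[0.5479, 0.1718, 0.0506]]
('top', 'carrier') 1 [[0.6827, 0.022, -0.0013]]
```

Call:
play_rows(translation=[[-0.03, 0.06, 0.2], [0, 0, 0.3], [0, 0, 0.25], [0, 0, 0.1], [0, 0, 0], [0, 0, 0]], twist=[[0, 0, 0], [0, 0, 0], [0, 0, 0], [0, 0, 0], [0, 0, 0], [0, 0, 0]], gripper=[-1, -1, -1, -1, -1, -1])

```text
time: 23.6
tool_pos: [0.4448, 0.1588, 0.2494]
ee_rot: [-3.141, 0.001, -2.882]
wrist_force: [0.1, -0.7, -1.0]
width: 0.0317
finger_force: 30.0
```

```bash
python3 -c "
from h import *
plan([.4448,.1583,.05],np.pi+.258,0,.199)
f=lambda a,p:cv2.resize(a[p[1]-28:p[1]+28,p[0]-28:p[0]+28,::-1],(400,400),interpolation=cv2.INTER_CUBIC)
A=[]
for c in('side','top'):
  im=robot.snapshot(c);p=proj(c,[.5475,.173,.054])[0];print(p);A.append(f(im,p.astype(int)))
  for n in ('clip_tip','stud_hole'): print(n,[(np.round(d['centre'],4).tolist(),round(d['score'],2)) for d in robot.spot_point(n,c)[:2]])
cv2.imwrite('pics/ins.png',np.hstack(A))"
```

```text
pos [0.4448 0.1588 0.2494] rot [-3.141e+00  1.000e-03 -2.882e+00] tip@ext [0.4451 0.1587 0.0504]
TWIST units [-0.01  0.01  0.02] then SHIFT units [ 0.004 -0.011  0.011] F [ 0.1 -0.7 -1. ] w 0.0317 q [ 0.22  0.    1.78 -0.    1.36 -1.61] t 23.6
[281.86890785 177.40736581]
clip_tip [([0.5251, 0.1687, 0.0539], 0.53)]
stud_hole [([0.5468, 0.1697, 0.0515], 0.58), ([0.7213, -0.1553, 0.0013], 0.24)]
[235.2090564 199.9130071]
clip_tip [([0.3628, 0.0129, 0.004], 0.32)]
stud_hole [([0.546, 0.1737, 0.0525], 0.64)]
```

View pics/ins.png

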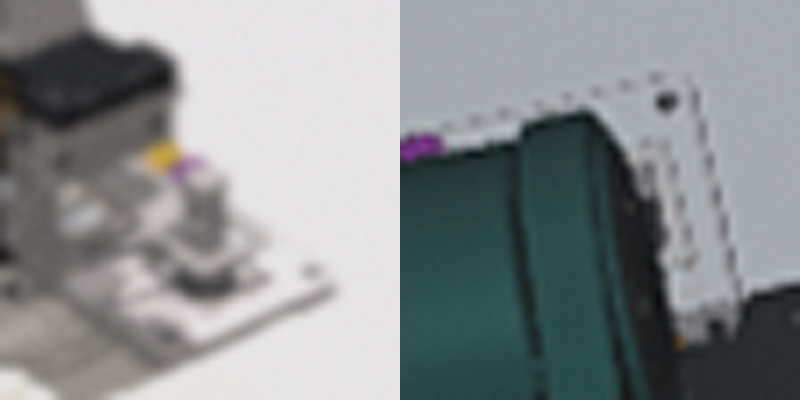

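The side crop shows the stud upright through the strap's window, at crop (205,200), with the clip level behind it. I'll push forward slowly and watch the force.

Call:
play_rows(translation=[[-0.08, 0, 0], [-0.08, 0, 0], [-0.08, 0, 0], [-0.08, 0, 0], [-0.06, 0, 0], [-0.04, 0, 0], [0, 0, 0]], twist=[[0, 0, 0], [0, 0, 0], [0, 0, 0], [0, 0, 0], [0, 0, 0], [0, 0, 0], [0, 0, 0]], gripper=[-1, -1, -1, -1, -1, -1, -1])

```text
time: 24.6
tool_pos: [0.4612, 0.1631, 0.2495]
ee_rot: [-3.141, 0.002, -2.882]
wrist_force: [-0.6, 0.1, -0.8]
width: 0.0321
finger_force: 30.0
```

Call:
play_rows(translation=[[-0.08, 0, 0], [-0.08, 0, 0], [-0.08, 0, 0], [-0.08, 0, 0], [0, 0, 0]], twist=[[0, 0, 0], [0, 0, 0], [0, 0, 0], [0, 0, 0], [0, 0, 0]], gripper=[-1, -1, -1, -1, -1])

```text
time: 25.1
tool_pos: [0.4738, 0.1665, 0.2496]
ee_rot: [-3.141, 0.002, -2.882]
wrist_force: [0.2, 0.9, -1.3]
width: 0.0322
finger_force: 30.0
```

```bash
python3 -c "
from h import *
plan([.5475-.044*.967-.012*.255,.173-.044*.255+.012*.967,.05],np.pi+.258,0,.199)
im=robot.snapshot('side')
for n in ('clip_tip','clip_seat','stud_hole'): print(n,[(np.round(d['centre'],4).tolist(),round(d['score'],2)) for d in robot.spot_point(n,'side')[:2]])"
```

```text
pos [0.4738 0.1665 0.2496] rot [-3.141e+00  2.000e-03 -2.882e+00] tip@ext [0.4742 0.1664 0.0506]
TWIST units [-0.01  0.02  0.02] then SHIFT units [-0.723 -0.012  0.016] F [ 0.2  0.9 -1.3] w 0.0322 q [ 0.23  0.07  1.71 -0.    1.37 -1.61] t 25.1
clip_tip [([0.5493, 0.1749, 0.0567], 0.42)]
clip_seat [([0.5155, 0.1671, 0.0549], 0.42)]
stud_hole [([0.474, 0.1677, 0.0546], 0.7), ([0.5456, 0.1736, 0.0516], 0.56)]
```

Call:
play_rows(translation=[[-0.08, 0, 0], [-0.08, 0, 0], [-0.08, 0, 0], [-0.08, 0, 0], [-0.06, 0, 0], [0, 0, 0]], twist=[[0, 0, 0], [0, 0, 0], [0, 0, 0], [0, 0, 0], [0, 0, 0], [0, 0, 0]], gripper=[-1, -1, -1, -1, -1, -1])

```text
time: 25.9
tool_pos: [0.4879, 0.1708, 0.249]
ee_rot: [3.14, 0.0, -2.881]
wrist_force: [-1.4, 2.5, 0.3]
width: 0.0322
finger_force: 30.0
```

Call:
play_rows(translation=[[-0.06, 0, 0], [-0.06, 0, 0], [-0.06, 0, 0], [0, 0, 0]], twist=[[0, 0, 0], [0, 0, 0], [0, 0, 0], [0, 0, 0]], gripper=[-1, -1, -1, -1])

```text
time: 26.3
tool_pos: [0.4946, 0.1729, 0.2489]
ee_rot: [3.14, 0.0, -2.881]
wrist_force: [1.3, 3.8, -0.1]
width: 0.0322
finger_force: 30.0
```

Call:
play_rows(translation=[[-0.06, 0, 0], [-0.06, 0, 0], [-0.06, 0, 0], [-0.02, 0, 0], [0, 0, 0]], twist=[[0, 0, 0], [0, 0, 0], [0, 0, 0], [0, 0, 0], [0, 0, 0]], gripper=[-1, -1, -1, -1, -1])

```text
time: 26.8
tool_pos: [0.5023, 0.1742, 0.2493]
ee_rot: [-3.142, -0.002, -2.882]
wrist_force: [-5.3, 2.4, 0.7]
width: 0.0322
finger_force: 30.0
```

```bash
python3 -c "
from h import *
plan([.5475-.044*.967-.012*.255,.173-.044*.255+.012*.967,.05],np.pi+.258,0,.199)
im=robot.snapshot('side')
for n in ('clip_tip','clip_seat','stud_hole','clip'): print(n,[(np.round(d['centre'],4).tolist(),round(d['score'],2)) for d in robot.spot_point(n,'side')[:2]])"
```

```text
pos [0.5023 0.1742 0.2493] rot [-3.142e+00 -2.000e-03 -2.882e+00] tip@ext [0.5019 0.174  0.0503]
TWIST units [-0.   -0.02  0.02] then SHIFT units [ 0.014 -0.016  0.006] F [-5.3  2.4  0.7] w 0.0322 q [ 0.23  0.13  1.64 -0.    1.37 -1.6 ] t 26.8
clip_tip [([0.5435, 0.1749, 0.055], 0.56), ([0.5789, 0.1831, 0.0559], 0.46)]
clip_seat [([0.5457, 0.1745, 0.0548], 0.48)]
stud_hole [([0.5448, 0.1727, 0.0519], 0.56)]
clip [([0.498, 0.1731, 0.0535], 0.42)]
```

Call:
play_rows(translation=[[-0.05, 0, 0], [-0.03, 0, 0], [0, 0, 0]], twist=[[0, 0, 0], [0, 0, 0], [0, 0, 0]], gripper=[-1, -1, -1])

```text
time: 27.35
tool_pos: [0.5041, 0.1749, 0.2484]
ee_rot: [3.141, -0.008, -2.882]
wrist_force: [-9.1, 2.1, 1.7]
width: 0.0318
finger_force: 30.0
```

Call:
play_rows(translation=[[-0.05, 0, 0], [-0.03, 0, 0], [0, 0, 0]], twist=[[0, 0, 0], [0, 0, 0], [0, 0, 0]], gripper=[-1, -1, -1])

```text
time: 27.65
tool_pos: [0.5058, 0.1756, 0.2476]
ee_rot: [3.14, -0.014, -2.882]
wrist_force: [-13.8, 1.2, 3.7]
width: 0.0321
finger_force: 30.0
```

```bash
python3 -c "
from h import *
D={}
for c in('side',):
  for k in range(4):
    im=robot.snapshot(c)
    for n in ('clip_tip','clip_seat','clip'):
      for r in robot.spot_point(n,c)[:2]: D.setdefault((c,n),[]).append(r['centre'])
for k,v in D.items(): print(k,len(v),np.round(v,4).tolist())
o=robot.get_obs();print(o['wrist_force'],o['tool_pos'])"
```

```text
('side', 'clip_tip') 5 [[0.5845, 0.1842, 0.0547], [0.5848, 0.1834, 0.0569], [0.3623, 0.0112, 0.0022], [0.5804, 0.1845, 0.0518], [0.5819, 0.1867, 0.0574]]
('side', 'clip_seat') 5 [[0.5432, 0.1747, 0.0545], [0.5444, 0.1754, 0.0564], [0.5776, 0.1821, 0.0539], [0.5448, 0.1732, 0.0536], [0.5447, 0.1752, 0.0524]]
('side', 'clip') 6 [[0.5023, 0.1714, 0.0531], [0.5847, 0.1819, 0.0557], [0.5017, 0.1733, 0.05], [0.5013, 0.1731, 0.0518], [0.6837, 0.0214, 0.0005], [0.5009, 0.174, 0.0515]]
[-14.112413     0.64924477   3.31354633] [0.50569723 0.17564279 0.24765338]
```

Call:
play_rows(translation=[[0.06, 0, 0], [0.06, 0, 0], [0.03, 0, 0], [0, 0, 0]], twist=[[0, 0, 0], [0, 0, 0], [0, 0, 0], [0, 0, 0]], gripper=[-1, -1, -1, -1])

```text
time: 28.85
tool_pos: [0.5027, 0.1746, 0.2492]
ee_rot: [3.141, -0.0, -2.882]
wrist_force: [-3.8, 4.0, -1.0]
width: 0.032
finger_force: 30.0
```

```bash
python3 -c "
from h import *
im=robot.snapshot('side');p=proj('side',[.53,.173,.054])[0].astype(int)
cv2.imwrite('pics/home.png',cv2.resize(im[p[1]-35:p[1]+35,p[0]-40:p[0]+40,::-1],None,fx=7,fy=7,interpolation=cv2.INTER_CUBIC))
plan([.5475-.044*.967-.012*.255,.173-.044*.255+.012*.967,.05],np.pi+.258,0,.199)
H=np.array([.5475,.173,.054]);ex=np.array([.967,.255,0])
print([((proj('side',H+ex*d)[0]-p+[40,35])*7).round().tolist() for d in(0,.034,-.044,-.028)])"
```

```text
pos [0.5028 0.1746 0.2492] rot [ 3.141 -0.    -2.882] tip@ext [0.5027 0.1748 0.0502]
TWIST units [ 0.01 -0.    0.02] then SHIFT units [ 0.029 -0.024  0.006] F [-4.5  4.1 -0.6] w 0.0321 q [ 0.23  0.13  1.64  0.    1.37 -1.6 ] t 28.9
[[321.0, 241.0], [377.0, 217.0], [246.0, 273.0], [274.0, 261.0]]
```

View pics/home.png

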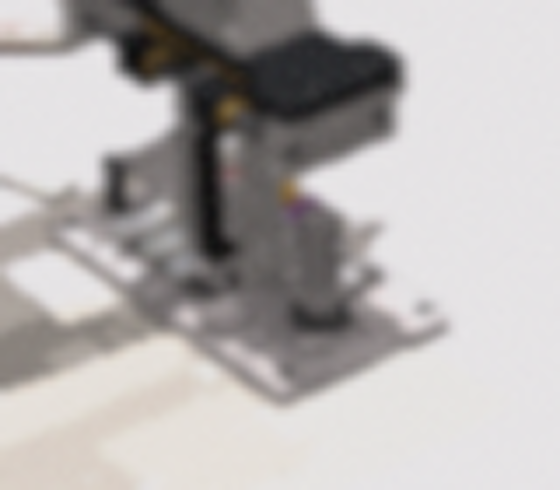

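The clip's tip shows past the far side of the stud at about (380,232), near the predicted (377,217). I'll open and lift off.

Call:
play_rows(translation=[[0, 0, 0], [0, 0, 0], [0, 0, 0], [0, 0, 0], [0, 0, -0.3], [0, 0, -0.6], [0, 0, -0.8], [0, 0, -0.8]], twist=[[0, 0, 0], [0, 0, 0], [0, 0, 0], [0, 0, 0], [0, 0, 0], [0, 0, 0], [0, 0, 0], [0, 0, 0]], gripper=[0.3, 0.3, 0.3, 0.3, 0.3, 0.3, 0.3, 0.3])

```text
time: 29.7
tool_pos: [0.5029, 0.1741, 0.3514]
ee_rot: [-3.141, 0.002, -2.882]
wrist_force: [-0.6, 0.2, 0.6]
width: 0.0611
finger_force: 0.0
```

Call:
play_rows(translation=[[0.8, 0, -0.3], [0.8, 0, 0], [0.8, 0, 0], [0.8, 0, 0], [0.8, 0, 0], [0, 0, 0]], twist=[[0, 0, 0], [0, 0, 0], [0, 0, 0], [0, 0, 0], [0, 0, 0], [0, 0, 0]], gripper=[0.3, 0.3, 0.3, 0.3, 0.3, 0.3])

```text
time: 30.3
tool_pos: [0.3458, 0.1326, 0.3625]
ee_rot: [-3.141, 0.003, -2.882]
wrist_force: [1.1, 0.2, 0.4]
width: 0.061
finger_force: 0.0
```

```bash
python3 -c "
from h import *
f=lambda a,p:cv2.resize(a[p[1]-28:p[1]+28,p[0]-28:p[0]+28,::-1],(400,400),interpolation=cv2.INTER_CUBIC)
A=[]
for c in('side','top'):
  D={}
  for k in range(3):
    im=robot.snapshot(c)
    for n in ('clip_tip','clip_seat','clip','stud_hole'):
      for r in robot.spot_point(n,c)[:1]: D.setdefault((c,n),[]).append(r['centre'])
  for k,v in D.items(): print(k,np.round(v,4).tolist())
  p=proj(c,[.5475,.173,.054])[0];A.append(f(im,p.astype(int)))
cv2.imwrite('pics/fin.png',np.hstack(A))"
```

```text
('side', 'clip_tip') [[0.5799, 0.1849, 0.0613], [0.5794, 0.1845, 0.0599], [0.5803, 0.1845, 0.059]]
('side', 'clip_seat') [[0.5425, 0.1755, 0.0532], [0.5394, 0.1763, 0.0551], [0.5476, 0.1711, 0.053]]
('side', 'clip') [[0.4998, 0.1741, 0.0415], [0.5013, 0.1762, 0.0433], [0.5023, 0.1735, 0.0429]]
('side', 'stud_hole') [[0.5472, 0.1723, 0.0518], [0.5454, 0.1725, 0.0507], [0.5439, 0.1735, 0.0521]]
('top', 'clip_tip') [[0.5785, 0.1855, 0.0606], [0.5752, 0.1879, 0.0622], [0.5772, 0.1863, 0.0584]]
('top', 'clip_seat') [[0.5457, 0.173, 0.0509], [0.5454, 0.1751, 0.0541], [0.5442, 0.1727, 0.0547]]
('top', 'clip') [[0.499, 0.1698, 0.0378], [0.5038, 0.1686, 0.0384], [0.5003, 0.1708, 0.0401]]
('top', 'stud_hole') [[0.5476, 0.1733, 0.0527], [0.5487, 0.173, 0.0526], [0.5474, 0.1738, 0.0529]]
```

View pics/fin.png

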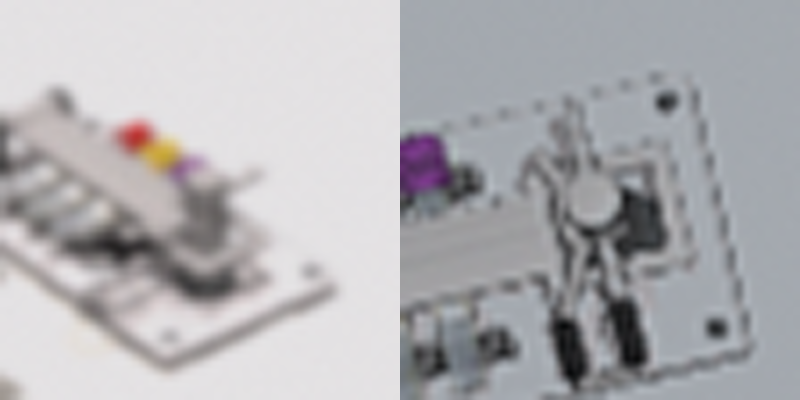

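The top crop shows the clip home around the stud (595,200) with its sleeves at (568,350) and (628,330). It droops a little, so I'll check its angle with averaged readings before handing in.

```bash
python3 -c "
from h import *
from scipy.optimize import least_squares
L={'clip_tip':[.078,-.012,0],'clip_seat':[.044,-.012,0],'clip':[0,0,0]}
obs=[]
for c in('side','top'):
  for k in range(7):
    robot.snapshot(c)
    for n in L:
      for r in robot.spot_point(n,c)[:1]:
        if np.linalg.norm(r['centre']-np.array([.5475,.173,.05]))<.06: obs.append((n,r['centre']))
P=np.array([L[n] for n,_ in obs]);Q=np.array([q for _,q in obs])
f=lambda v:((Ro.from_euler('ZYX',v[3:]).apply(P-[.044,-.012,0])+v[:3]-Q)/.004).ravel()
for r0 in(0,.6):
  s=least_squares(f,[.5475,.173,.054,.258,-.1,r0],loss='soft_l1');print(len(obs),s.cost,s.x.round(4))
  v=Ro.from_euler('ZYX',s.x[3:]).apply([1,0,0]);print('angle',np.arccos(v@[np.cos(.258),np.sin(.258),0]))
for n in L: print(n,np.median([q for m,q in obs if m==n],axis=0).round(4))
"
```

```text
35 19.31619293097605 [ 0.5446  0.1752  0.0543  0.3065 -0.174  -0.5816]
angle 0.18056908953182269
35 19.316192930811063 [ 0.5446  0.1752  0.0543  0.3065 -0.174  -0.5816]
angle 0.18056848769865566
clip_tip [0.5766 0.1854 0.0602]
clip_seat [0.5456 0.1751 0.0542]
clip [0.5009 0.1723 0.0399]
```

```bash
python3 -c "
from bench import robot
print(robot.close_job())"
```

```text
the job is handed in; nothing more can be done
None
```

The job is handed in at about 31 s of the 72 s, but I got no verdict back: the strap is flat over the stud, the clip was laid flat and let go, then retaken and pushed home through the cross-hole. My last camera fit puts its seat about 4 mm from the hole's centre (limit 6) and its leg at 0.18 rad (limit 0.25), and the bent leg's spring opening could not be measured directly.

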